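# Feel which vibration mount has gone hard

### The job

The two rubber-cushioned vibration mounts on the plywood board look alike, but the rubber of one has gone hard with age. Squeeze them across their cushions to feel which is which, then stand the soft one upright on the floor of the rectangular grey tray (good spares) and the hard one upright on the floor of the round steel dish (scrap), and let go.

Things in the scene. Friction and masses are not known exactly. Their poses are not given: they have to be found in the camera images.
- left_berth (a point): Centre of the left berth on the top of a fixed plywood board (130 x 250 mm, 6 mm thick). A mount stands here, centred within 3 mm: black rubber cushion (84 mm long, 33 tall) on both long sides of an aluminium bar 90 mm long; 44 mm wide over the cushions, 40 tall plus 3 mm bolt heads, 0.2 kg. Axes: x along the 90 mm, y across the cushions, z up. Marks the board only, not the mount once moved.
- right_berth (a point): The same for the right berth, 160 mm from the left one, with the other mount, of the same look and size. Either mount may be the soft one. Gripped across the cushions (along y) with 20 N or more, the soft one gives 5 to 6 mm a side: the fingers stop about 33 mm apart, and it springs back when let go. The hard one does not give: they stop about 44 mm apart.
- tray: Fixed open rectangular tray of grey plastic for good spares: 190 mm (x) by 150 mm (y) outside, 28 mm tall, walls 4 mm thick, floor 4 mm thick. Origin: centre of its underside, on the bench; z up.
- dish: Fixed round steel dish for scrap: 170 mm across outside, 28 mm tall, upright wall 3 mm thick, flat floor 4 mm thick. Origin: centre of its underside, on the bench; z up.
Not all that is in view belongs to the job. Leave any red look-alike of the tray alone.

How it is judged:
By the outcome, as a careful person would: the job done as asked, in the order asked, and still so for the second after the job is handed in, with the robot touching nothing.
It also fails if it takes over 53 s, if anything falls off the work surface, if the arm or the gripper's body presses on something with over 40 N, if the wrist force passes 120 N, or if a joint passes its speed limit or range.

### The arm

A 6-joint arm with a two-finger parallel gripper is mounted at the origin on the work surface. World frame = base frame: x ahead of the robot, y to its left, z up, the work surface at z = 0. Lengths are in m, angles in rad, forces in N, time in s.
With the tool pointing down it reaches from about 0.25 to 0.775 m from the base axis. Payload 4 kg.
Tool frame: the origin (TCP) lies at the centre of the arm's flange, where the gripper is bolted on; the fingertips stand ahead of it and the grasp point (between the pads) lies 180 mm ahead of it (robot.tcp_to_tips is the z of the fingertips in the tool frame, in m); z points along the fingers, y is the direction in which the jaws open and shut (so a half turn about z gives the same grasp; the last joint's range is limited). The gripper opens to 94 mm and grips with 3 to 60 N. Pads are 16 mm wide; open, the fingers measure 119 mm over their backs; the gripper's body (75 mm by 177 mm) begins 78 mm behind the grasp point.
Start: joints at [-1.314, 0.087, 1.371, -0, 1.684, -0.103], TCP at [0.194, -0.515, 0.405] pointing down, gripper open.
Joint ranges: [-3.1, 3.1], [-0.76, 2.03], [0.27, 2.55], [-1.08, 4.22], [0.17, 2.65], [-2.57, 2.57]. Speed limits (rad/s): [2.79, 2.79, 3.14, 3.14, 3.14, 3.14].

### API

Orientations are given as [roll, pitch, yaw] about the fixed x, y, z axes, in that order (R = Rz(yaw) Ry(pitch) Rx(roll)).
In Python, from bench import robot gives the robot as it stands.
- The arm moves only by the tool move_arm, never from a script. Its argument "increments" is a list that holds one entry, the list of rows, each a list of 7 numbers: the opening, from 0 (shut) to 1 (fully open), then the shift along the tool's x, y, z as a fraction of full scale, then the turn, a rotation vector about the tool's x, y, z as a fraction of full scale. In form: [[[jaw, dx, dy, dz, rx, ry, rz], ...]]. A call has 1 to 8 rows; each row is the pose to reach, as a shift and turn from the pose commanded when the call began, along the tool's axes at that moment; what a row does not reach only later rows make up. Full scale, the value 1, is 0.1 m for a shift and pi/2 rad for a turn. A row lasts 1/12 s, in which the tool goes at most 41.7 mm and 7.16 degrees, less where a joint would pass 70% of its speed; a pose out of reach is approached as far as the arm can. A call with a number of a shift or a turn outside -1 to 1 is refused whole. A call with a gripper value outside its range is refused whole. The fingers move at their own pace and stop on an object; the grip force is fixed at half the most. Time passes only in rows, so rows that repeat a pose let the fingers close. It gives the time, the measured TCP pose, the force and the opening at its end, in the units of the state.
- robot.get_obs(): the state, without advancing time (a new reading comes with each control period).
- robot.snapshot(name): name is "side" or "top"; returns (picture, depth): 420x560x3 uint8, red, green, blue; 420x560 float32, m along the optical axis (not along the pixel's ray), 0 where there is no reading.
- robot.camera_params(name): a dict with "mtx" (3x3 intrinsics, pixels), "R" (3x3) and "t" (3): a world point X has camera coordinates R X + t. Camera axes: x right, y down, z forward; pixel columns grow to the right and rows downward; lengths in m; the calibration is good to about 2 mm. A picture is of the moment at which its call begins. camera_params takes no time and is no camera call.
- robot.close_job(): hands the job in, once; it reports no verdict.
The state is a dict: "time": time; "joint_positions": joint angles; "qvel": joint speeds; "joint_torque": joint torques, N m; "tool_pos": TCP position; "ee_rot": TCP orientation; "wrist_force": force on the tool from outside, world axes, zero at the start; "wrist_torque": the same for the moment, N m; "width": finger opening in m.
Only numpy, scipy, OpenCV 4.12 (cv2) and the standard library are available. Lean on these libraries where they do the work, as an engineer would, in place of code of your own. Each camera call takes 0.05 s, during which the arm holds its last target.

## Working session

There is one attempt and no reset: what is moved stays moved. The work goes in short steps, Python scripts to look and compute and a tool call to move; the robot and the scene stay as the last step left them, time stands still between calls to the robot, and variables do not carry over. Pictures are saved under pics/ and viewed, and the job is handed in when it is done.

Besides the shell and the picture viewer there is one more tool, called after "Request:" as name(argument=value, ...) on one line, values as JSON. move_arm: Moves the arm, as the interface text tells. Its arguments: {"type":"object","properties":{"increments":{"type":"array","items":{"type":"array","items":{"type":"array","items":{"type":"number","minimum":-1,"maximum":1}}}}},"required":["increments"]}

```bash
mkdir -p pics; python3 - <<'E'
from bench import robot
import cv2,numpy as np
for n in ("top","side"):
    im,d=robot.snapshot(n); cv2.imwrite(f"pics/{n}0.png",im[:,:,::-1]); np.save(f"{n}0.npy",d)
    np.save(f"{n}0im.npy",im)
    p=robot.camera_params(n); print(n,p)
o=robot.get_obs(); print(o); print(robot.tcp_to_tips)
E
```

```text
top {'mtx': array([[534.30344585,   0.        , 284.9126353 ],
       [  0.        , 534.30344585, 219.09164617],
       [  0.        ,   0.        ,   1.        ]]), 'R': array([[-4.53113218e-04, -9.99978900e-01,  6.48025986e-03],
       [-9.88920739e-01, -5.13870996e-04, -1.48443617e-01],
       [ 1.48443815e-01, -6.47572514e-03, -9.88899640e-01]]), 't': array([-0.13464123,  0.4090634 ,  1.61912062])}
side {'mtx': array([[478.88615487,   0.        , 281.65634221],
       [  0.        , 478.88615487, 206.95442475],
       [  0.        ,   0.        ,   1.        ]]), 'R': array([[ 0.75062234, -0.66072766,  0.00225189],
       [-0.44135304, -0.5039314 , -0.74246929],
       [ 0.49170479,  0.55632015, -0.66987632]]), 't': array([-0.38556052,  0.15276274,  1.2911736 ])}
{'time': 0.1, 'joint_positions': array([-1.31409319e+00,  8.78575768e-02,  1.37206718e+00, -6.48250806e-05,
        1.68359686e+00, -1.03115353e-01]), 'qvel': array([ 5.00147727e-04, -1.91973893e-03, -4.15983935e-03, -1.10538897e-04,
        1.79587293e-04,  7.87861385e-06]), 'joint_torque': array([ 2.12919527e-03, -3.41249728e+01, -3.03302336e+01,  7.20627070e-02,
        3.03701707e-02, -9.15295641e-05]), 'tool_pos': array([ 0.19360995, -0.51468726,  0.40365194]), 'ee_rot': array([-3.13966731e+00, -1.34468186e-04,  3.59811127e-01]), 'wrist_force': array([-1.0056271 ,  0.8295998 ,  0.71271918]), 'wrist_torque': array([0.00254315, 0.01537612, 0.00343588]), 'width': 0.09385558091716772}
0.1992
```

View pics/top0.png

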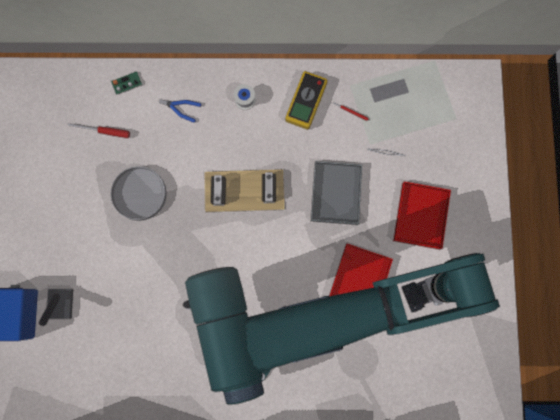

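View pics/side0.png

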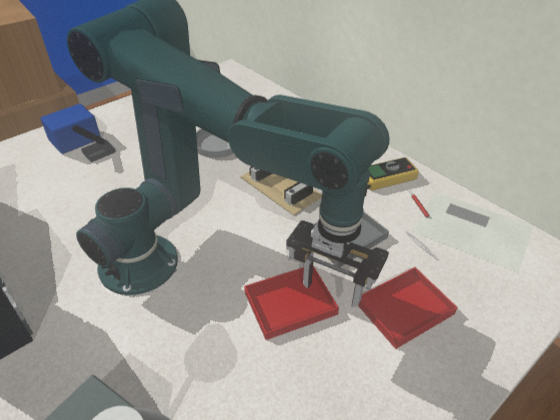

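The top view shows the mounts on the board at about (218,189) and (268,187), the round dish at (139,193) and the grey tray at (336,192). The red trays at (422,215) and (361,272) are look-alikes to leave alone. Round candidates are the dish at (139,193) and the small blue and white roll at (244,95), which I reject. Next I'll take a close crop and measure.

```bash
cat > h.py <<'E'
import numpy as np,cv2
from bench import robot
def cloud(n,d):
    p=robot.camera_params(n);K,R,t=p['mtx'],p['R'],p['t']
    v,u=np.mgrid[:d.shape[0],:d.shape[1]]
    c=np.stack([(u-K[0,2])/K[0,0]*d,(v-K[1,2])/K[1,1]*d,d],-1)
    X=(c-t)@R; X[d==0]=np.nan
    return X
def rect(P):
    (c,s,a)=cv2.minAreaRect(P[:,:2].astype(np.float32)*1000); return np.round(c,1),np.round(s,1),round(a,2)
E
python3 - <<'E'
from h import *
im=np.load('top0im.npy');d=np.load('top0.npy');X=cloud('top',d)
c=im[140:240,100:380];cv2.imwrite('pics/crop0.png',cv2.resize(c,None,fx=2.8,fy=2.8,interpolation=cv2.INTER_CUBIC)[:,:,::-1])
z=X[...,2]
print('bench z',np.nanmedian(z[230:250,120:180]))
def box(u0,u1,v0,v1,lo,hi):
    m=np.zeros(z.shape,bool);m[v0:v1,u0:u1]=True;m&=(z>lo)&(z<hi);return m
for nm,b in dict(L=(208,232,165,212,.025,.07),R=(258,280,165,212,.025,.07),board=(195,295,160,222,.003,.012),tray=(300,370,150,230,.018,.04),dish=(105,172,158,226,.018,.04),traytot=(300,370,150,230,.002,.04)).items():
    m=box(*b);P=X[m];print(nm,m.sum(),rect(P),'zmed',np.median(P[:,2]),'minmax',P.min(0).round(4),P.max(0).round(4))
E
```

```text
bench z 7.36422471974832e-05
L 422 (array([499.6,  75.3]), array([44.6, 91.8]), 88.71) zmed 0.044853675328479184 minmax [0.4538 0.0523 0.0256] [0.5457 0.0973 0.0553]
R 417 (array([507.1, -82.1]), array([89.7, 43.8]), 0.2) zmed 0.044619786298740284 minmax [ 0.4622 -0.1042  0.0253] [ 0.5519 -0.0601  0.057 ]
board 2265 (array([504.9,  -6.2]), array([198. , 315.2]), 0.06) zmed 0.0060353526492275406 minmax [ 0.406  -0.1638  0.003 ] [0.6041 0.1515 0.012 ]
tray 343 (array([ 495.3, -294.7]), array([150.7, 193.2]), 85.55) zmed 0.025999974148467612 minmax [ 0.3947 -0.3745  0.018 ] [ 0.5958 -0.2125  0.0364]
dish 259 (array([491.7, 325.6]), array([168.7, 168.2]), 54.92) zmed 0.025835067885671036 minmax [0.4067 0.2407 0.0182] [0.5762 0.4113 0.0389]
traytot 2715 (array([ 509.5, -293.1]), array([221.2, 256.5]), 89.72) zmed 0.0054993364459426045 minmax [ 0.3814 -0.4043  0.002 ] [ 0.6375 -0.1821  0.0364]
```

View pics/crop0.png

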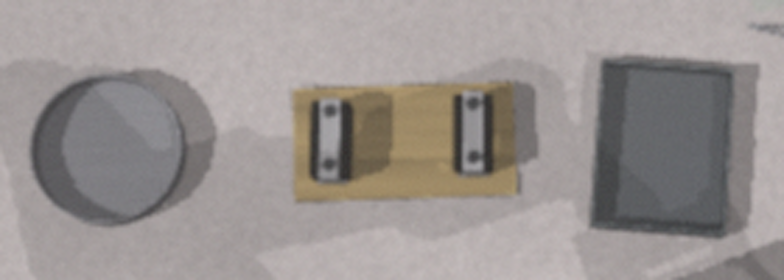

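The crop confirms the choice: dish on the left, two mounts on the board with long axes along roughly world x, and the grey tray on the right. I'll refine the yaws and the dish and tray fits.

```bash
python3 - <<'E'
from h import *
from scipy.optimize import least_squares
im=np.load('top0im.npy').astype(int);d=np.load('top0.npy');X=cloud('top',d);z=X[...,2]
# known-height projection: intersect rays w/ plane z=h
p=robot.camera_params('top');K,R,t=p['mtx'],p['R'],p['t']
def ray(u,v,h):
    q=np.stack([(u-K[0,2])/K[0,0],(v-K[1,2])/K[1,1],np.ones_like(u,float)],-1)@R; C=-R.T@t
    return C+q*((h-C[2])/q[...,2])[...,None]
for nm,(u0,u1) in dict(L=(205,232),R=(256,282)).items():
    m=np.zeros(z.shape,bool);m[162:215,u0:u1]=True
    v,u=np.nonzero(m&(im.min(2)>125)&(np.ptp(im,axis=2)<30)&(z>.03)); P=ray(u,v,.046)
    r=rect(P);c=P[:,:2].mean(0);w,V=np.linalg.eigh(np.cov(P[:,:2].T));a=V[:,1]*np.sign(V[0,1])
    print(nm,len(u),r,c.round(4),'yaw deg',np.degrees(np.arctan2(a[1],a[0])).round(2))
    v,u=np.nonzero(m&(z>.03)); P=X[v,u];w,V=np.linalg.eigh(np.cov(P[:,:2].T));a=V[:,1]*np.sign(V[0,1])
    print('  depth',P.mean(0).round(4),np.degrees(np.arctan2(a[1],a[0])).round(2))
hsv=cv2.cvtColor(im.astype(np.uint8),cv2.COLOR_RGB2HSV)
m=np.zeros(z.shape,bool);m[160:222,195:295]=True
v,u=np.nonzero(m&(hsv[...,1]>80)&(z<.012));print('board',rect(ray(u,v,.006)))
m=np.zeros(z.shape,bool);m[150:232,300:372]=True
v,u=np.nonzero(m&(z>.022)&(z<.031));P=X[v,u];print('tray',len(u),rect(P))
m=np.zeros(z.shape,bool);m[155:228,102:175]=True
v,u=np.nonzero(m&(z>.022)&(z<.031));P=X[v,u]
s=least_squares(lambda q:np.hypot(P[:,0]-q[0],P[:,1]-q[1])-q[2],[.49,.326,.083],loss='soft_l1',f_scale=.002);print('dish',s.x.round(4))
E
```

```text
L 143 (array([500.7,  74.9]), array([88.3, 18.6]), 1.01) [0.5037 0.0751] yaw deg 0.61
  depth [0.4981 0.0746 0.0448] -0.25
R 131 (array([508.7, -82.3]), array([85.1, 18.6]), 0.2) [ 0.5056 -0.0829] yaw deg -1.24
  depth [ 0.508  -0.0829  0.0447] 2.09
board (array([505.5,  -6.2]), array([124.6, 242.8]), 1.99)
tray 232 (array([ 494.8, -294.3]), array([150. , 192.2]), 85.47)
dish [0.492  0.3255 0.0829]
```

```bash
cat >> h.py <<'E'
from scipy.spatial.transform import Rotation as Ro
def go(x,y,z,yaw,start=None):
    o=robot.get_obs();Rt=Ro.from_euler('xyz',o['ee_rot'])
    T=Ro.from_euler('xyz',[np.pi,0,yaw])
    d=Rt.inv().apply(np.array([x,y,z])-o['tool_pos'])/0.1; r=(Rt.inv()*T).as_rotvec()/(np.pi/2)
    print('t',round(o['time'],2),'pos',o['tool_pos'].round(4),'rpy',o['ee_rot'].round(3),'w',round(o['width'],4),'F',o['wrist_force'].round(1))
    print('shift',d.round(3),'turn',r.round(3))
E
python3 -c "
from h import *
go(.508,-.0825,.32,.025)"
```

```text
t 0.1 pos [ 0.1936 -0.5147  0.4037] rpy [-3.14 -0.    0.36] w 0.0939 F [-1.   0.8  0.7]
shift [ 4.464 -2.937  0.843] turn [-0.001  0.     0.213]
```

Request:
move_arm(increments=[[[1,1,-1,0.5,0,0,0.213],[1,1,-1,0.5,0,0,0.213],[1,1,-1,0.5,0,0,0.213],[1,1,-1,0.5,0,0,0.213],[1,1,-1,0.5,0,0,0.213]]])

```text
time: 0.52
tool_pos: [0.253, -0.382, 0.3519]
ee_rot: [-3.135, 0.001, 0.029]
wrist_force: [0.1, 0.3, -0.0]
width: 0.0942
```

Request:
move_arm(increments=[[[1,1,-1,0,0,0,0],[1,1,-1,0,0,0,0],[1,1,-1,0,0,0,0],[1,1,-1,0,0,0,0],[1,1,-1,0,0,0,0]]])

```text
time: 0.93
tool_pos: [0.3512, -0.2818, 0.3549]
ee_rot: [-3.141, -0.001, 0.03]
wrist_force: [0.0, -0.2, 0.6]
width: 0.0941
```

Request:
move_arm(increments=[[[1,1,-1,0,0,0,0],[1,1,-1,0,0,0,0],[1,1,-1,0,0,0,0],[1,1,-1,0,0,0,0],[1,1,-1,0,0,0,0]]])

```text
time: 1.35
tool_pos: [0.4485, -0.1801, 0.3545]
ee_rot: [-3.141, -0.0, 0.029]
wrist_force: [-0.9, -0.6, 0.3]
width: 0.0936
```

Request:
move_arm(increments=[[[1,0.6,-0.97,0.5,0,0,0],[1,0.6,-0.97,0.5,0,0,0],[1,0.6,-0.97,0.5,0,0,0],[1,0.6,-0.97,0.5,0,0,0],[1,0.6,-0.97,0.5,0,0,0],[1,0.6,-0.97,0.5,0,0,0]]])

```text
time: 1.85
tool_pos: [0.5042, -0.0843, 0.3049]
ee_rot: [3.14, 0.0, 0.024]
wrist_force: [-0.4, -0.3, -1.0]
width: 0.0936
```

```bash
python3 -c "
from h import *
go(.508,-.0825,.212,.025)"
```

```text
t 1.85 pos [ 0.5042 -0.0843  0.3049] rpy [3.14  0.    0.024] w 0.0936 F [-0.4 -0.3 -1. ]
shift [ 0.039 -0.018  0.929] turn [ 0.001  0.    -0.001]
```

Request:
move_arm(increments=[[[1,0.04,-0.02,0.3,0,0,0],[1,0.04,-0.02,0.6,0,0,0],[1,0.04,-0.02,0.85,0,0,0],[1,0.04,-0.02,0.93,0,0,0],[1,0.04,-0.02,0.93,0,0,0],[1,0.04,-0.02,0.93,0,0,0]]])

```text
time: 2.35
tool_pos: [0.5086, -0.0819, 0.2129]
ee_rot: [3.141, -0.001, 0.023]
wrist_force: [-0.4, 0.1, 0.4]
width: 0.094
```

```bash
python3 - <<'E'
from h import *
go(.508,-.0825,.212,.025)
for n in ('top','side'):
    im,d=robot.snapshot(n); a=im[140:260,160:360] if n=='top' else im[130:290,220:420]
    cv2.imwrite(f'pics/{n}1.png',cv2.resize(a,None,fx=3,fy=3)[:,:,::-1])
E
```

```text
t 2.35 pos [ 0.5086 -0.0819  0.2129] rpy [ 3.141e+00 -1.000e-03  2.300e-02] w 0.094 F [-0.4  0.1  0.4]
shift [-0.006  0.006  0.009] turn [ 0.001 -0.001 -0.001]
```

View pics/side1.png

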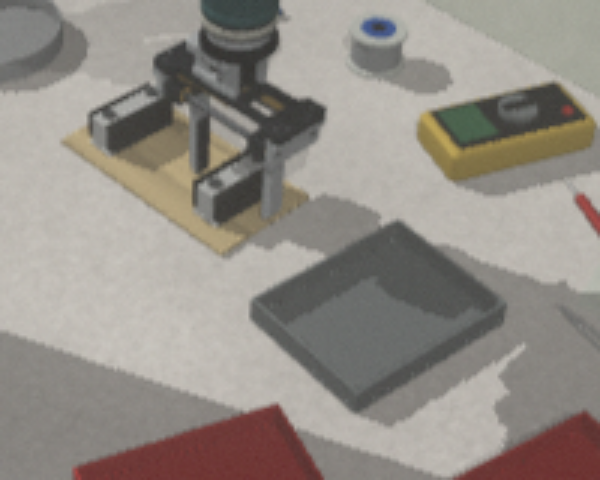

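The fingers straddle the right mount, which sits at about (230,190) in the crop, with no contact force. Now I'll squeeze.

Request:
move_arm(increments=[[[0,0,0,0,0,0,0],[0,0,0,0,0,0,0],[0,0,0,0,0,0,0],[0,0,0,0,0,0,0],[0,0,0,0,0,0,0],[0,0,0,0,0,0,0],[0,0,0,0,0,0,0],[0,0,0,0,0,0,0]]])

```text
time: 3.12
tool_pos: [0.5085, -0.0806, 0.2117]
ee_rot: [3.141, -0.0, 0.025]
wrist_force: [0.1, -1.4, 0.1]
width: 0.0441
```

Request:
move_arm(increments=[[[0,0,0,0,0,0,0],[0,0,0,0,0,0,0],[0,0,0,0,0,0,0],[0,0,0,0,0,0,0]]])

```text
time: 3.45
tool_pos: [0.5085, -0.0806, 0.2118]
ee_rot: [3.141, -0.0, 0.025]
wrist_force: [0.2, -1.4, 0.8]
width: 0.0331
```

The right mount gives way to 33 mm, so it is soft. I'll release it and squeeze the left one as well before moving anything.

Request:
move_arm(increments=[[[1,0,0,0,0,0,0],[1,0,0,0,0,0,0],[1,0,0,0,0,0,0],[1,0,0,0,0,0,0],[1,0,0,0,0,0,0],[1,0,0,0,0,0,0],[1,0,0,0,0,0,0],[1,0,0,0,0,0,0]]])

```text
time: 4.12
tool_pos: [0.5084, -0.0804, 0.2116]
ee_rot: [-3.142, 0.0, 0.025]
wrist_force: [1.4, -0.4, 0.6]
width: 0.0837
```

```bash
python3 -c "
from h import *
go(.508,-.0825,.302,.02)"
```

```text
t 4.12 pos [ 0.5084 -0.0804  0.2116] rpy [-3.142  0.     0.025] w 0.0837 F [ 1.4 -0.4  0.6]
shift [-0.005  0.021 -0.904] turn [-0.     0.     0.003]
```

Request:
move_arm(increments=[[[1,0,0,-0.4,0,0,0],[1,0,0,-0.9,0,0,0],[1,0,0,-0.9,0,0,0],[1,0,0,-0.9,0,0,0]]])

```text
time: 4.45
tool_pos: [0.5096, -0.0807, 0.3064]
ee_rot: [3.139, -0.009, 0.025]
wrist_force: [0.1, 0.1, -0.1]
width: 0.0942
```

Request:
move_arm(increments=[[[1,-0.02,-0.4,0,0,0,0],[1,-0.02,-0.78,0,0,0,0],[1,-0.02,-0.78,0,0,0,0]]])

```text
time: 4.7
tool_pos: [0.5034, 0.002, 0.2996]
ee_rot: [-3.137, 0.003, 0.03]
wrist_force: [0.1, -0.0, -0.7]
width: 0.0941
```

Request:
move_arm(increments=[[[1,-0.02,-0.4,0,0,0,0],[1,-0.02,-0.78,0,0,0,0],[1,-0.02,-0.78,0,0,0,0],[1,-0.02,-0.78,0,0,0,0]]])

```text
time: 5.03
tool_pos: [0.4999, 0.0766, 0.2998]
ee_rot: [3.141, 0.003, 0.029]
wrist_force: [1.0, -0.7, -0.1]
width: 0.0936
```

```bash
python3 -c "
from h import *
go(.500,.075,.212,.02)"
```

```text
t 5.03 pos [0.4999 0.0766 0.2998] rpy [3.141e+00 3.000e-03 2.900e-02] w 0.0936 F [ 1.  -0.7 -0.1]
shift [0.003 0.015 0.878] turn [0.    0.002 0.006]
```

Request:
move_arm(increments=[[[1,0,0.01,0.3,0,0,0],[1,0,0.01,0.6,0,0,0],[1,0,0.01,0.8,0,0,0],[1,0,0.01,0.87,0,0,0],[1,0,0.01,0.87,0,0,0]]])

```text
time: 5.45
tool_pos: [0.4994, 0.0731, 0.2116]
ee_rot: [3.141, 0.007, 0.024]
wrist_force: [0.1, 0.4, 0.0]
width: 0.094
```

Request:
move_arm(increments=[[[0,0,0,0,0,0,0],[0,0,0,0,0,0,0],[0,0,0,0,0,0,0],[0,0,0,0,0,0,0],[0,0,0,0,0,0,0],[0,0,0,0,0,0,0],[0,0,0,0,0,0,0],[0,0,0,0,0,0,0]]])

```text
time: 6.12
tool_pos: [0.5006, 0.0742, 0.2149]
ee_rot: [3.14, -0.001, 0.025]
wrist_force: [1.0, -1.9, -0.2]
width: 0.0442
```

Request:
move_arm(increments=[[[0,0,0,0,0,0,0],[0,0,0,0,0,0,0],[0,0,0,0,0,0,0],[0,0,0,0,0,0,0],[0,0,0,0,0,0,0],[0,0,0,0,0,0,0]]])

```text
time: 6.62
tool_pos: [0.5006, 0.0742, 0.2149]
ee_rot: [3.141, -0.001, 0.025]
wrist_force: [0.2, -2.9, 1.6]
width: 0.0437
```

The left mount is hard, with the fingers stopping at 44 mm. I'll release it and go back for the soft right one, which goes first.

Request:
move_arm(increments=[[[1,0,0,0,0,0,0],[1,0,0,0,0,0,0],[1,0,0,0,0,0,0],[1,0,0,0,0,0,0],[1,0,0,0,0,0,0],[1,0,0,0,0,0,0],[1,0,0,0,0,0,0],[1,0,0,0,0,0,0]]])

```text
time: 7.28
tool_pos: [0.5005, 0.0745, 0.2146]
ee_rot: [-3.142, 0.0, 0.025]
wrist_force: [-0.3, 0.7, -0.0]
width: 0.0925
```

Request:
move_arm(increments=[[[1,0,0,-0.4,0,0,0],[1,0,0,-0.87,0,0,0],[1,0,0,-0.87,0,0,0],[1,0,0,-0.87,0,0,0]]])

```text
time: 7.62
tool_pos: [0.5016, 0.0745, 0.306]
ee_rot: [-3.141, -0.009, 0.025]
wrist_force: [0.8, -0.2, -0.3]
width: 0.0939
```

Request:
move_arm(increments=[[[1,0.02,0.4,0,0,0,0],[1,0.02,0.775,0,0,0,0],[1,0.02,0.775,0,0,0,0]]])

```text
time: 7.87
tool_pos: [0.5042, -0.0073, 0.2999]
ee_rot: [3.138, 0.003, 0.02]
wrist_force: [0.1, -0.6, -1.1]
width: 0.0938
```

Request:
move_arm(increments=[[[1,0.02,0.4,0,0,0,0],[1,0.02,0.775,0,0,0,0],[1,0.02,0.775,0,0,0,0],[1,0.02,0.775,0,0,0,0],[1,0.02,0.775,0,0,0,0]]])

```text
time: 8.28
tool_pos: [0.5081, -0.0799, 0.3003]
ee_rot: [-3.14, 0.002, 0.025]
wrist_force: [-0.5, 0.8, -0.3]
width: 0.094
```

```bash
python3 -c "
from h import *
go(.508,-.0815,.212,.02)
im,d=robot.snapshot('side');cv2.imwrite('pics/side2.png',cv2.resize(im[130:290,220:420],None,fx=3,fy=3)[:,:,::-1])
"
```

```text
t 8.28 pos [ 0.5081 -0.0799  0.3003] rpy [-3.14e+00  2.00e-03  2.50e-02] w 0.094 F [-0.5  0.8 -0.3]
shift [0.001 0.017 0.883] turn [-0.001  0.002  0.003]
```

View pics/side2.png

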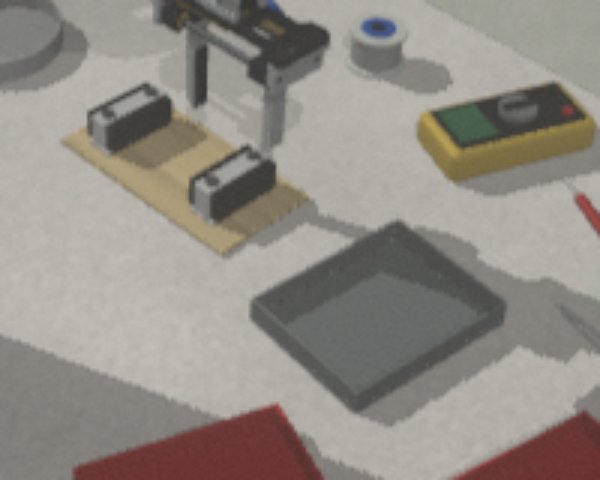

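Both mounts are still upright on the board, the left at about (130,115) and the right at about (232,180) in the crop. I'll grasp the right one and lift it.

Request:
move_arm(increments=[[[1,0,0.01,0.3,0,0,0],[1,0,0.01,0.6,0,0,0],[1,0,0.01,0.8,0,0,0],[1,0,0.01,0.88,0,0,0],[1,0,0.01,0.88,0,0,0],[1,0,0.01,0.88,0,0,0]]])

```text
time: 8.83
tool_pos: [0.5087, -0.0805, 0.214]
ee_rot: [-3.142, -0.0, 0.027]
wrist_force: [1.1, -0.9, 0.6]
width: 0.0939
```

Request:
move_arm(increments=[[[0,0,0,0,0,0,0],[0,0,0,0,0,0,0],[0,0,0,0,0,0,0],[0,0,0,0,0,0,0],[0,0,0,0,0,0,0],[0,0,0,0,0,0,0],[0,0,0,0,0,0,0],[0,0,0,0,0,0,0]]])

```text
time: 9.5
tool_pos: [0.5084, -0.0815, 0.2137]
ee_rot: [-3.142, -0.0, 0.025]
wrist_force: [-0.3, 0.8, 1.1]
width: 0.0444
```

Request:
move_arm(increments=[[[0,0,0,0,0,0,0],[0,0,0,0,0,0,0],[0,0,0,0,0,0,0],[0,0,0,0,0,0,0],[0,0,0,0,0,0,0],[0,0,0,0,0,0,0]]])

```text
time: 10.0
tool_pos: [0.5084, -0.0812, 0.2138]
ee_rot: [-3.141, -0.0, 0.025]
wrist_force: [-0.8, 1.5, 1.8]
width: 0.033
```

```bash
python3 -c "
from h import *
go(.495,-.2945,.292,-.078)"
```

```text
t 10.0 pos [ 0.5084 -0.0812  0.2138] rpy [-3.141 -0.     0.025] w 0.033 F [-0.8  1.5  1.8]
shift [-0.188  2.128 -0.783] turn [-0.    -0.     0.066]
```

Request:
move_arm(increments=[[[0,0,0,-0.1,0,0,0],[0,0,0,-0.3,0,0,0],[0,0,0,-0.5,0,0,0],[0,0,0,-0.7,0,0,0],[0,0,0,-0.8,0,0,0],[0,0,0,-0.8,0,0,0]]])

```text
time: 10.5
tool_pos: [0.5092, -0.0819, 0.2968]
ee_rot: [3.139, -0.006, 0.025]
wrist_force: [-0.3, -1.2, -1.4]
width: 0.0333
```

```bash
python3 -c "
from h import *
go(.495,-.2945,.292,-.078)
im,d=robot.snapshot('side');cv2.imwrite('pics/side3.png',cv2.resize(im[130:290,220:420],None,fx=3,fy=3)[:,:,::-1])
"
```

```text
t 10.5 pos [ 0.5092 -0.0819  0.2968] rpy [ 3.139 -0.006  0.025] w 0.0333 F [-0.3 -1.2 -1.4]
shift [-0.195  2.122  0.052] turn [ 0.001 -0.004  0.066]
```

View pics/side3.png

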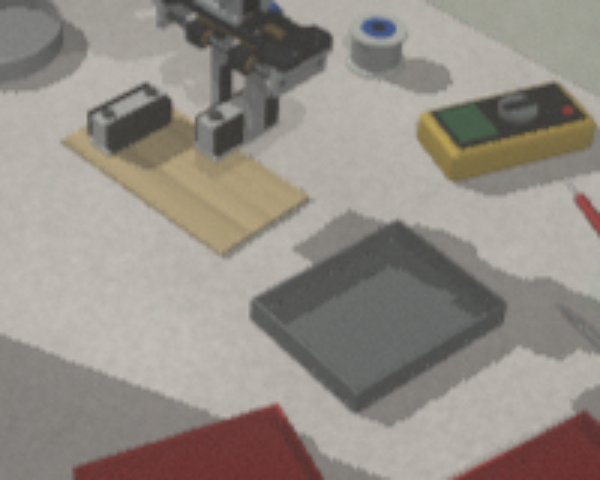

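The mount is lifted level, at about (235,125) in the crop. Now I'll carry it over to the tray.

Request:
move_arm(increments=[[[0,-0.02,0.15,0,0,0,0],[0,-0.05,0.4,0,0,0,0.02],[0,-0.08,0.7,0,0,0,0.04],[0,-0.1,1,0,0,0,0.066]]])

```text
time: 10.88
tool_pos: [0.5002, -0.1821, 0.2915]
ee_rot: [-3.141, 0.004, -0.079]
wrist_force: [-0.6, -0.0, -2.3]
width: 0.0335
```

Request:
move_arm(increments=[[[0,0,0.3,0,0,0,0],[0,0,0.6,0,0,0,0],[0,0,0.85,0,0,0,0],[0,0,1,0,0,0,0],[0,0,1,0,0,0,0],[0,0,1,0,0,0,0]]])

```text
time: 11.38
tool_pos: [0.4928, -0.2814, 0.2921]
ee_rot: [-3.139, 0.002, -0.08]
wrist_force: [0.4, -0.4, -2.0]
width: 0.0333
```

```bash
python3 -c "
from h import *
go(.495,-.2945,.2125,-.078)"
```

```text
t 11.38 pos [ 0.4928 -0.2814  0.2921] rpy [-3.139e+00  2.000e-03 -8.000e-02] w 0.0333 F [ 0.4 -0.4 -2. ]
shift [0.034 0.13  0.796] turn [-0.001  0.001 -0.001]
```

Request:
move_arm(increments=[[[0,0.03,0.13,0.1,0,0,0],[0,0.03,0.13,0.3,0,0,0],[0,0.03,0.13,0.5,0,0,0],[0,0.03,0.13,0.65,0,0,0],[0,0.03,0.13,0.72,0,0,0],[0,0.03,0.13,0.76,0,0,0],[0,0.03,0.13,0.78,0,0,0],[0,0.03,0.13,0.78,0,0,0]]])

```text
time: 12.05
tool_pos: [0.4954, -0.2943, 0.2159]
ee_rot: [3.141, -0.001, -0.078]
wrist_force: [-0.2, 0.3, -2.8]
width: 0.0336
```

```bash
python3 - <<'E'
from h import *
go(.495,-.2945,.212,-.078)
for n in ('top','side'):
    im,d=robot.snapshot(n); a=im[140:260,260:460] if n=='top' else im[170:290,280:440]
    cv2.imwrite(f'pics/{n}4.png',cv2.resize(a,None,fx=4,fy=4)[:,:,::-1])
E
```

```text
t 12.05 pos [ 0.4954 -0.2943  0.2159] rpy [ 3.141e+00 -1.000e-03 -7.800e-02] w 0.0336 F [-0.2  0.3 -2.8]
shift [-0.004  0.002  0.039] turn [ 0. -0.  0.]
```

View pics/side4.png

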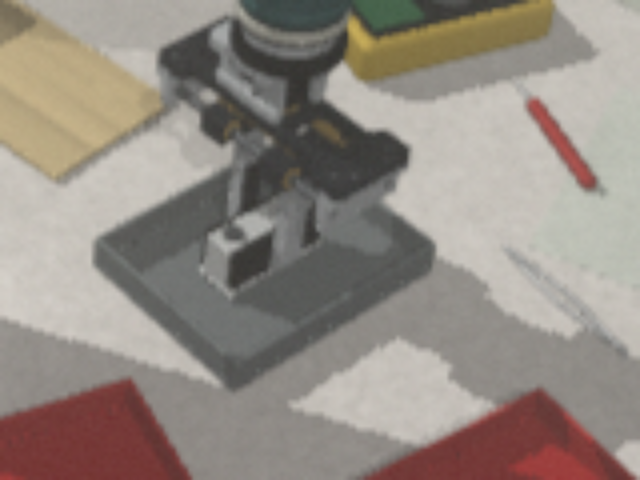

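The mount hangs centred inside the tray, with its near end at about (235,250) in the crop. I'll lower it the last few mm.

Request:
move_arm(increments=[[[0,0,0,0.01,0,0,0],[0,0,0,0.02,0,0,0],[0,0,0,0.03,0,0,0],[0,0,0,0.038,0,0,0],[0,0,0,0.038,0,0,0]]])

```text
time: 12.57
tool_pos: [0.495, -0.2945, 0.2118]
ee_rot: [3.142, 0.0, -0.079]
wrist_force: [-0.5, 0.2, -3.0]
width: 0.0336
```

Request:
move_arm(increments=[[[0,0,0,0.005,0,0,0],[0,0,0,0.01,0,0,0],[0,0,0,0.015,0,0,0],[0,0,0,0.015,0,0,0]]])

```text
time: 12.9
tool_pos: [0.4951, -0.2945, 0.2117]
ee_rot: [3.141, -0.0, -0.078]
wrist_force: [-2.5, 1.6, 5.6]
width: 0.0336
```

Contact at 5.6 N. I'll release and retreat.

Request:
move_arm(increments=[[[0.7,0,0,0,0,0,0],[0.7,0,0,0,0,0,0],[0.7,0,0,0,0,0,0],[0.7,0,0,0,0,0,0],[0.7,0,0,0,0,0,0],[0.7,0,0,0,0,0,0],[0.7,0,0,0,0,0,0],[0.7,0,0,0,0,0,0]]])

```text
time: 13.57
tool_pos: [0.4951, -0.2945, 0.2102]
ee_rot: [-3.142, 0.0, -0.078]
wrist_force: [0.5, -0.6, -0.3]
width: 0.0657
```

Request:
move_arm(increments=[[[0.7,0,0,-0.1,0,0,0],[0.7,0,0,-0.4,0,0,0],[0.7,0,0,-0.75,0,0,0],[0.7,0,0,-0.9,0,0,0],[0.7,0,0,-0.9,0,0,0],[0.7,0,0,-0.9,0,0,0]]])

```text
time: 14.07
tool_pos: [0.4952, -0.2947, 0.3019]
ee_rot: [3.14, -0.003, -0.078]
wrist_force: [0.3, -0.1, -1.1]
width: 0.0655
```

```bash
python3 - <<'E'
from h import *
go(.500,.0745,.302,.02)
for n in ('side',):
    im,d=robot.snapshot(n); a=im[130:290,240:440]
    cv2.imwrite(f'pics/{n}5.png',cv2.resize(a,None,fx=3,fy=3)[:,:,::-1])
E
```

```text
t 14.07 pos [ 0.4952 -0.2947  0.3019] rpy [ 3.14e+00 -3.00e-03 -7.80e-02] w 0.0655 F [ 0.3 -0.1 -1.1]
shift [-0.242 -3.684 -0.008] turn [ 0.001 -0.002 -0.063]
```

View pics/side5.png

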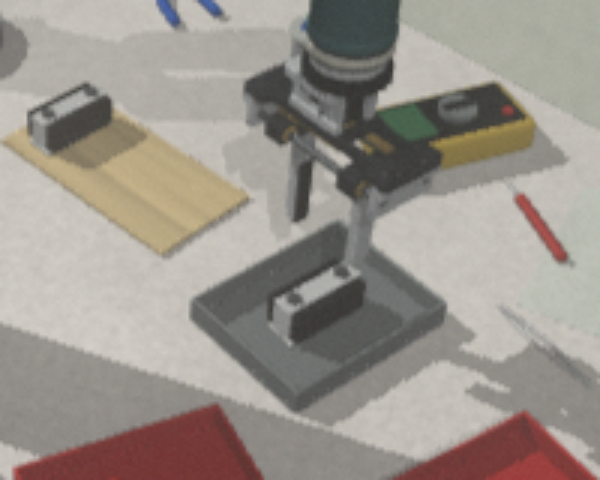

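The soft mount stands upright in the grey tray at about (318,305) in the crop. Now I'll go for the hard left mount.

Request:
move_arm(increments=[[[1,-0.05,-0.4,0,0,0,-0.03],[1,-0.05,-0.8,0,0,0,-0.063],[1,-0.05,-1,0,0,0,-0.063],[1,-0.05,-1,0,0,0,-0.063]]])

```text
time: 14.45
tool_pos: [0.4974, -0.1908, 0.2976]
ee_rot: [-3.137, 0.004, 0.025]
wrist_force: [-0.1, -0.3, -0.2]
width: 0.089
```

Request:
move_arm(increments=[[[1,0.025,-0.4,0,0,0,0],[1,0.025,-0.8,0,0,0,0],[1,0.025,-0.9,0,0,0,0]]])

```text
time: 14.7
tool_pos: [0.4979, -0.1013, 0.2982]
ee_rot: [-3.138, 0.004, 0.023]
wrist_force: [-0.6, -0.0, -0.1]
width: 0.0939
```

Request:
move_arm(increments=[[[1,0.025,-0.4,0,0,0,0],[1,0.025,-0.8,0,0,0,0],[1,0.025,-0.9,0,0,0,0]]])

```text
time: 14.95
tool_pos: [0.4987, -0.0114, 0.2987]
ee_rot: [-3.139, 0.003, 0.024]
wrist_force: [-0.1, -0.8, -0.8]
width: 0.0944
```

Request:
move_arm(increments=[[[1,0.025,-0.4,0,0,0,0],[1,0.025,-0.8,0,0,0,0],[1,0.025,-0.9,0,0,0,0],[1,0.025,-0.9,0,0,0,0],[1,0.025,-0.9,0,0,0,0]]])

```text
time: 15.37
tool_pos: [0.5, 0.0749, 0.2994]
ee_rot: [3.14, 0.002, 0.021]
wrist_force: [-1.0, -1.0, 0.7]
width: 0.0943
```

```bash
python3 -c "
from h import *
go(.500,.0745,.214,.025)"
```

```text
t 15.37 pos [0.5    0.0749 0.2994] rpy [3.14e+00 2.00e-03 2.10e-02] w 0.0943 F [-1.  -1.   0.7]
shift [0.001 0.002 0.854] turn [ 0.001  0.001 -0.002]
```

Request:
move_arm(increments=[[[1,0,0,0.3,0,0,0],[1,0,0,0.6,0,0,0],[1,0,0,0.8,0,0,0],[1,0,0,0.86,0,0,0],[1,0,0,0.86,0,0,0],[1,0,0,0.86,0,0,0]]])

```text
time: 15.87
tool_pos: [0.5004, 0.0743, 0.2149]
ee_rot: [3.141, -0.001, 0.019]
wrist_force: [0.4, -0.5, -0.3]
width: 0.0943
```

Request:
move_arm(increments=[[[0,0,0,0,0,0,0],[0,0,0,0,0,0,0],[0,0,0,0,0,0,0],[0,0,0,0,0,0,0],[0,0,0,0,0,0,0],[0,0,0,0,0,0,0],[0,0,0,0,0,0,0],[0,0,0,0,0,0,0]]])

```text
time: 16.53
tool_pos: [0.4999, 0.0755, 0.2144]
ee_rot: [3.141, -0.0, 0.021]
wrist_force: [0.1, -2.3, 0.3]
width: 0.0442
```

Request:
move_arm(increments=[[[0,0,0,0,0,0,0],[0,0,0,0,0,0,0],[0,0,0,0,0,0,0],[0,0,0,0,0,0,0]]])

```text
time: 16.87
tool_pos: [0.5, 0.0755, 0.2144]
ee_rot: [3.141, -0.0, 0.021]
wrist_force: [-0.5, -1.5, -0.2]
width: 0.0434
```

Request:
move_arm(increments=[[[0,0,0,-0.1,0,0,0],[0,0,0,-0.3,0,0,0],[0,0,0,-0.5,0,0,0],[0,0,0,-0.7,0,0,0],[0,0,0,-0.8,0,0,0],[0,0,0,-0.8,0,0,0]]])

```text
time: 17.37
tool_pos: [0.5006, 0.0759, 0.2974]
ee_rot: [-3.141, -0.006, 0.021]
wrist_force: [0.3, -0.1, -2.6]
width: 0.0437
```

```bash
python3 -c "
from h import *
go(.492,.3255,.292,.025)
print(robot.get_obs()['joint_positions'].round(2))
im,d=robot.snapshot('side');cv2.imwrite('pics/side6.png',cv2.resize(im[90:250,160:360],None,fx=3,fy=3)[:,:,::-1])
"
```

```text
t 17.37 pos [0.5006 0.0759 0.2974] rpy [-3.141 -0.006  0.021] w 0.0437 F [ 0.3 -0.1 -2.6]
shift [-0.035 -2.498  0.055] turn [-0.    -0.004 -0.003]
[0.04 0.04 1.64 0.   1.46 1.59]
```

View pics/side6.png

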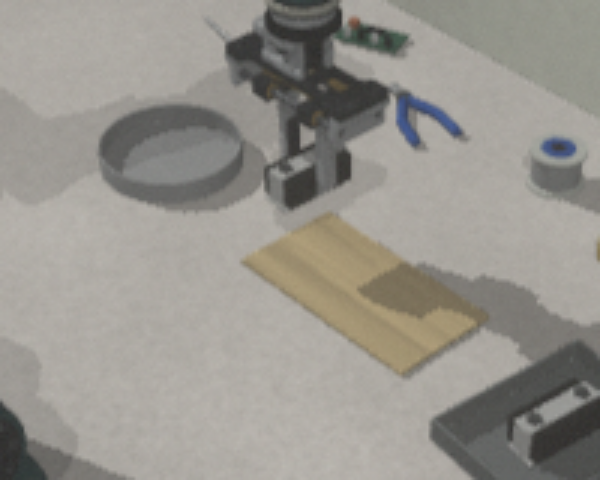

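The hard mount is held level, at about (305,180) in the crop, and the dish is at about (170,155). I'll carry it over.

Request:
move_arm(increments=[[[0,0,-0.15,0,0,0,0],[0,0,-0.4,0,0,0,0],[0,0,-0.7,0,0,0,0],[0,0,-1,0,0,0,0]]])

```text
time: 17.75
tool_pos: [0.4972, 0.1762, 0.2922]
ee_rot: [3.141, 0.004, 0.019]
wrist_force: [1.4, 0.4, -2.4]
width: 0.0441
```

Request:
move_arm(increments=[[[0,-0.01,-0.3,0,0,0,0],[0,-0.02,-0.6,0,0,0,0],[0,-0.03,-0.85,0,0,0,0],[0,-0.03,-1,0,0,0,0]]])

```text
time: 18.08
tool_pos: [0.4917, 0.2778, 0.292]
ee_rot: [3.141, 0.004, 0.023]
wrist_force: [0.4, -0.4, -3.6]
width: 0.0437
```

Request:
move_arm(increments=[[[0,0,-0.25,0,0,0,0],[0,0,-0.4,0,0,0,0],[0,0,-0.5,0,0,0,0],[0,0,-0.5,0,0,0,0],[0,0,-0.5,0,0,0,0]]])

```text
time: 18.5
tool_pos: [0.4918, 0.3252, 0.2937]
ee_rot: [3.14, 0.001, 0.021]
wrist_force: [0.3, 0.8, -2.7]
width: 0.0437
```

```bash
python3 -c "
from h import *
go(.492,.3255,.2125,.021)"
```

```text
t 18.5 pos [0.4918 0.3252 0.2937] rpy [3.14e+00 1.00e-03 2.10e-02] w 0.0437 F [ 0.3  0.8 -2.7]
shift [ 0.002 -0.005  0.812] turn [ 0.001  0.001 -0.   ]
```

Request:
move_arm(increments=[[[0,0,0,0.1,0,0,0],[0,0,0,0.3,0,0,0],[0,0,0,0.5,0,0,0],[0,0,0,0.65,0,0,0],[0,0,0,0.72,0,0,0],[0,0,0,0.76,0,0,0],[0,0,0,0.78,0,0,0],[0,0,0,0.78,0,0,0]]])

```text
time: 19.17
tool_pos: [0.4921, 0.3252, 0.2167]
ee_rot: [-3.142, -0.001, 0.02]
wrist_force: [-1.6, 0.1, -2.8]
width: 0.0434
```

Request:
move_arm(increments=[[[0,0,0,0.01,0,0,0],[0,0,0,0.02,0,0,0],[0,0,0,0.03,0,0,0],[0,0,0,0.03,0,0,0]]])

```text
time: 19.5
tool_pos: [0.4918, 0.3256, 0.2137]
ee_rot: [-3.141, -0.001, 0.021]
wrist_force: [0.3, 0.2, -3.1]
width: 0.0444
```

```bash
python3 -c "
from h import *
go(.492,.3255,.2125,.021)
im,d=robot.snapshot('side');cv2.imwrite('pics/side7.png',cv2.resize(im[90:190,150:275],None,fx=4,fy=4)[:,:,::-1])
"
```

```text
t 19.5 pos [0.4918 0.3256 0.2137] rpy [-3.141e+00 -1.000e-03  2.100e-02] w 0.0444 F [ 0.3  0.2 -3.1]
shift [0.002 0.001 0.012] turn [-0. -0. -0.]
```

View pics/side7.png

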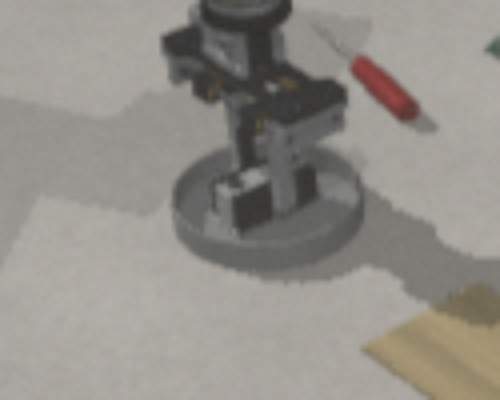

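The mount is centred in the dish at about (262,200) in the crop. I'll lower it to contact.

Request:
move_arm(increments=[[[0,0,0,0.005,0,0,0],[0,0,0,0.01,0,0,0],[0,0,0,0.014,0,0,0],[0,0,0,0.014,0,0,0]]])

```text
time: 19.88
tool_pos: [0.4918, 0.3256, 0.2125]
ee_rot: [-3.141, -0.0, 0.021]
wrist_force: [-1.5, -0.2, 1.0]
width: 0.0438
```

Request:
move_arm(increments=[[[0.75,0,0,0,0,0,0],[0.75,0,0,0,0,0,0],[0.75,0,0,0,0,0,0],[0.75,0,0,0,0,0,0],[0.75,0,0,0,0,0,0],[0.75,0,0,0,0,0,0],[0.75,0,0,0,0,0,0]]])

```text
time: 20.47
tool_pos: [0.4918, 0.3255, 0.212]
ee_rot: [3.142, -0.0, 0.021]
wrist_force: [0.3, -0.6, 0.3]
width: 0.0706
```

Request:
move_arm(increments=[[[0.75,0,0,-0.1,0,0,0],[0.75,0,0,-0.4,0,0,0],[0.75,0,0,-0.75,0,0,0],[0.75,0,0,-1,0,0,0],[0.75,0,0,-1,0,0,0],[0.75,0,0,-1,0,0,0]]])

```text
time: 20.97
tool_pos: [0.4922, 0.3258, 0.315]
ee_rot: [-3.139, -0.005, 0.021]
wrist_force: [0.0, 0.1, -0.7]
width: 0.0706
```

Request:
move_arm(increments=[[[0.75,-0.7,0.6,-0.5,0,0,0],[0.75,-0.7,0.6,-0.5,0,0,0],[0.75,-0.7,0.6,-0.5,0,0,0],[0.75,-0.7,0.6,-0.5,0,0,0],[0.75,-0.7,0.6,-0.5,0,0,0]]])

```text
time: 21.38
tool_pos: [0.4226, 0.2638, 0.3612]
ee_rot: [-3.142, 0.0, 0.02]
wrist_force: [-0.4, 0.4, 0.1]
width: 0.0703
```

```bash
python3 - <<'E'
from h import *
im,d=robot.snapshot('side');cv2.imwrite('pics/side8.png',im[:,:,::-1])
im,d=robot.snapshot('top');cv2.imwrite('pics/top8.png',im[:,:,::-1])
X=cloud('top',d);z=X[...,2]
for nm,(u0,u1,v0,v1) in dict(tray=(300,372,150,232),dish=(105,172,158,226)).items():
    m=np.zeros(z.shape,bool);m[v0:v1,u0:u1]=True;m&=(z>.036)&(z<.06);P=X[m];print(nm,m.sum(),rect(P) if len(P) else '',np.nanmedian(P[:,2]) if len(P) else '')
go(.4,.3,.36,.02)
E
```

```text
tray 376 (array([ 517.5, -286.7]), array([ 87.9, 136.5]), 86.07) 0.04311765563679481
dish 61 (array([519.1, 315. ]), array([38.6, 19.3]), 9.22) 0.04338292058841656
t 21.48 pos [0.4232 0.2643 0.3601] rpy [3.141e+00 2.000e-03 2.000e-02] w 0.0708 F [ 0.6 -0.2 -0.5]
shift [-0.225 -0.361  0.002] turn [0.001 0.001 0.   ]
```

View pics/side8.png

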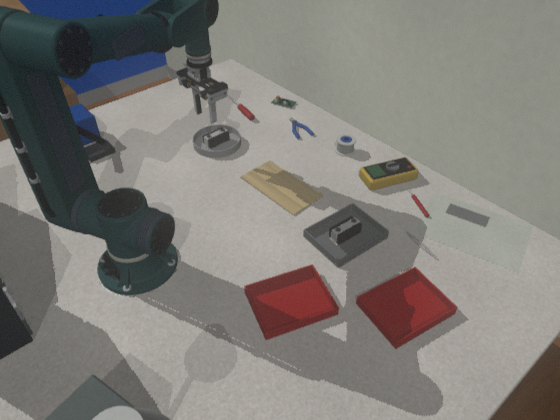

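View pics/top8.png

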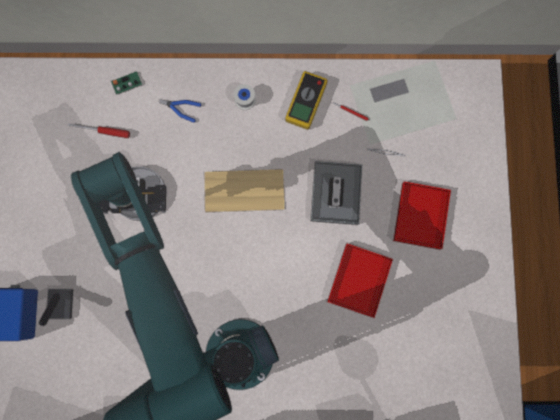

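Both mounts stand upright: the soft one in the tray at side (346,232) and the hard one in the dish at (216,138). Their tops read about 43 mm high, as expected for a 40 mm mount on a 4 mm floor. The arm is clear, so I'll hand in.

```bash
python3 -c "
from bench import robot
print(robot.close_job())"
```

```text
the job is handed in; nothing more can be done
None
```

The job is handed in, with the soft mount upright in the grey tray and the hard one upright in the round steel dish. It took about 21.5 s of the 53 s allowed.

- **Squeezing:** I squeezed both mounts before moving either. At the right berth the fingers stopped 33.1 mm apart, and again at 33.0 mm when I picked it up, so that one is soft. At the left berth they stopped at about 44 mm both times, so that one is hard.
- **Placing:** The soft one went into the tray first, then the hard one into the dish. I lowered each until the force reading showed contact, about 6 N for the soft one and 1 N for the hard one.
- **Last checks:** The side picture shows both mounts standing near the middle of their containers. Their tops read about 43 mm high, as expected for a mount standing on the floor. The gripper was empty and clear, with no contact force beyond noise. The arm partly hid the dish in the final top view, so the hard mount's standing rests mainly on the side picture.

No check failed or disagreed.

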